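# Park a saw-wheel bearing at the top of the sloped gutter

### The job

On the blue board, push the red stop gate fully shut across the top end of the sloped aluminium gutter. Then, with your fingertips, push the bearing that lies in the gutter up the slope and over the crest, so that it settles in the dip against the shut gate and does not roll back; let go of it there. Only push: the bearing rolls in the gutter the whole way and is never lifted out, and the spare bearing and the other loose things stay where they are.

Things in the scene. Friction and masses are not known exactly. Their poses are not given: they have to be found in the camera images.
- fixture: Blue base board fixed to the bench, carrying gutter and gate. Origin on the bench top under the gutter's middle; z up, y along the gutter and uphill, x across it. Board 18 mm thick, x from -100 to +130, y from -170 to +170 mm. The gutter runs along x = 0; the shut gate's face towards the bearing is at y = +135 mm.
- gutter: Aluminium channel, 31 mm wide inside, side walls 4.5 mm thick and 16 mm high above its floor, low end closed by a stop 14 mm high and 6 mm thick. Origin mid-floor at that stop's face: y = -140, z = 45 mm on the board. Its y runs up the floor, which climbs at 8 degrees to the crest; z is square to the floor. The bearing's centre is at z = 31 mm on the slope.
- crest (a point): Point on the channel floor, mid-width, at the crest where the 8 degree climb ends and the dip begins; y = +80, z = 76 mm on the board. Beyond it the floor falls at 14 degrees to y = +134, z = 63 mm, where the channel ends, open but for the gate.
- seat (a point): Where the bearing's centre lies once it rests in the dip against the shut gate: y = +104, z = 102 mm on the board.
- bearing: Smooth oiled (slippery) steel ball bearing, black seals, 62 mm outside diameter, 28 mm wide, about 0.35 kg, on its rim in the gutter, free to roll. Origin at its centre; x is its axle, across the gutter; y and z turn as it rolls. Starts at rest at the low end (centre y = -118, z = 79 mm on the board) and rolls back there when let go on the slope.
- gate (a joint): Red stop gate that slides across the top end of the gutter, along the board's x. Value in m: 0 = fully shut, 0.055 = fully open (moved to the board's -x, the robot's side). It stays where it is left (about 2 N of friction) and ends against a rigid stop at 0.
- gate_push (a point): Centre of the outer face, towards the board's -x, of the gate's upright red push plate; push it to the board's +x to shut the gate. Plate 36 mm wide (y), 46 high, 8 thick; gate top 116 mm, track below it 64 mm above the bench. Gate shut: this point is at x = -33, y = +140, z = 92 mm on the board.
- spare_bearing: Bystander: another such bearing lying flat on the board's +x side, 62 mm across, 28 mm high; origin under its centre.
- sleeve: Bystander: upright brass sleeve on the board's +x side, 36 mm across, 55 mm high; origin under its centre.
- oiler: Bystander: small yellow oil bottle with red cap on the board's -x side, 34 mm across, 85 mm high; origin under its centre.
- jar: Bystander on the bench: amber jar, 70 mm across, 90 mm high; origin under its centre.
- tape: Bystander on the bench: yellow ring of tape, 100 mm across, 25 mm high; origin under its centre.
- can: Bystander on the bench: green can, 66 mm across, 110 mm high; origin under its centre.
- wrench: Bystander on the bench: steel wrench lying flat, its origin under its middle, x along it.

How it is judged:
By the outcome, as a careful person would: the job done as asked, in the order asked, and still so for the second after the job is handed in, with the robot touching nothing.
It also fails if it takes over 51 s, if anything falls off the work surface, if the arm or the gripper's body presses on something with over 40 N, if the wrist force passes 120 N, or if a joint passes its speed limit or range.

### The arm

A 7-joint arm with a two-finger parallel gripper is mounted at the origin on the work surface. World frame = base frame: x ahead of the robot, y to its left, z up, the work surface at z = 0. Lengths are in m, angles in rad, forces in N, time in s.
With the tool pointing down it reaches from about 0.425 to 0.875 m from the base axis. Payload 4.7 kg.
Tool frame: the origin (TCP) lies at the very end of the fingers, on their centre line; the grasp point (between the pads) lies 19 mm behind it (grip_point_offset is the distance from the TCP to the grasp point, in m); x points along the fingers, z is the direction in which the jaws open and shut, and the axes are right-handed (so a half turn about x gives the same grasp; the last joint's range is limited). The gripper opens to 87 mm and grips with 3 to 60 N. Pads are 19 mm wide; open, the fingers measure 117 mm over their backs; the gripper's body (75 mm by 190 mm) begins 51 mm behind the grasp point.
Start: joints at [1.347, 0.321, -0.07, 1.45, 0.023, 1.371, -0.057], TCP at [0.153, -0.632, 0.186] pointing down, gripper open.
Joint ranges: [-2.86, 2.86], [-0.3, 2.09], [-1.38, 1.24], [0.06, 2.45], [-1.56, 4.7], [0.09, 2.05], [-2.69, 2.69]. Speed limits (rad/s): [2.57, 2.57, 3.14, 3.14, 3.14, 3.14, 3.14].

### API

Orientations are given as a rotation vector (axis times angle).
In Python, from bench import get_state, get_image, calibration, close_job, grip_point_offset gives the robot as it stands.
- The arm moves only by the tool play_rows, never from a script. Its argument "targets" is a list of rows, each an object with "claw": the closure, from 0 (fully open) to 1 (shut); "linear": the shift along the tool's x, y, z as a fraction of full scale, a list of three; "rotation": the turn, a rotation vector about the tool's x, y, z as a fraction of full scale, a list of three. In form: [{"claw": claw, "linear": [x, y, z], "rotation": [wx, wy, wz]}, ...]. A call has 1 to 10 rows; each row shifts and turns the pose as measured when the row begins, along the tool's axes as they then stand; what a row does not reach is not made up. Full scale, the value 1, is 2.5 cm for a shift and 90 degrees for a turn. A row lasts 1/12 s, in which the tool goes at most 41.7 mm and 7.16 degrees, less where a joint would pass 70% of its speed; a pose out of reach is approached as far as the arm can. A call with a number of a shift or a turn outside -1 to 1 is refused whole. A call with a gripper value outside its range is refused whole. The fingers move at their own pace and stop on an object; "newtons" is the grip in N (left out, the last holds). Time passes only in rows, so rows that do not move let the fingers close. It gives the time, the measured TCP pose, the force and the opening at its end, in the units of the state.
- get_state(): the state, without advancing time (a new reading comes with each control period).
- get_image(name): name is "side" or "top"; returns the picture (420x560x3 uint8, blue, green, red); there is no depth.
- calibration(name): a dict with "fx", "fy", "cx", "cy" (pixels), "rvec" (rotation vector, rad) and "tvec" (3), from world to camera coordinates, as OpenCV has them. Camera axes: x right, y down, z forward; pixel columns grow to the right and rows downward; lengths in m; the calibration is good to about 2 mm. A picture is of the moment at which its call begins. calibration takes no time and is no camera call.
- close_job(): hands the job in, once; it reports no verdict.
The state is a dict: "time": time; "joint_positions": joint angles; "qd": joint speeds; "joint_torque": joint torques, N m; "position": TCP position; "tool_rot": TCP orientation; "ft_force": force on the tool from outside, world axes, zero at the start; "torque": the same for the moment, N m; "grip_width": opening from 0.0 (shut) to 1.0 (fully open).
Only numpy, scipy, OpenCV 4.12 (cv2) and the standard library are available. Lean on these libraries where they do the work, as an engineer would, in place of code of your own. Each camera call takes 0.05 s, during which the arm holds its last target. There are 200 camera calls.

## Working session

There is one attempt and no reset: what is moved stays moved. The work goes in short steps, Python scripts to look and compute and a tool call to move; the robot and the scene stay as the last step left them, time stands still between calls to the robot, and variables do not carry over. Pictures are saved under pics/ and viewed, about 8 in all and at most 12, crops included, and the job is handed in when it is done.

Besides the shell and the picture viewer there is one more tool, called after ">>>" by a JSON object that holds its "op" and its "data", one argument or row to a line. play_rows: Moves the arm, as the interface text tells. Shift numbers are shares of 2.5 cm and turn numbers shares of 90 degrees, none past 1 either way. Its arguments: {"type":"object","properties":{"targets":{"type":"array"},"newtons":{"type":"number"}},"required":["targets"]}

```bash
mkdir -p pics; python3 - <<'E'
from bench import *
import cv2
for n in("top","side"):
    cv2.imwrite(f"pics/{n}0.png",get_image(n)); print(n,calibration(n))
print(get_state())
E
```

```text
top {'fx': 383.91977159662184, 'fy': 383.91977159662184, 'cx': 283.20032210887507, 'cy': 208.23868120545984, 'rvec': array([ 2.19005859, -2.16511838,  0.06010931]), 'tvec': array([0.01302579, 0.5732326 , 1.11260827])}
side {'fx': 422.79846919012465, 'fy': 422.79846919012465, 'cx': 271.9096441031467, 'cy': 207.21722837577818, 'rvec': array([ 2.18484491, -0.40916437,  0.22327504]), 'tvec': array([-0.54168988,  0.19463345,  0.94515452])}
{'time': 0.1, 'joint_positions': array([ 1.34707952,  0.3217561 , -0.07011324,  1.45155579,  0.02263863,
        1.37078342, -0.05686601]), 'qd': array([ 5.23192990e-05, -5.61204141e-04,  1.84279970e-03, -2.74186345e-03,
       -5.18988886e-04, -5.10646869e-04, -3.63703081e-05]), 'joint_torque': array([-2.36388851e-04, -4.92573166e+01, -4.05897880e-01, -3.13400567e+01,
       -6.41144835e-02,  3.93628108e-02,  1.08773379e-04]), 'position': array([ 0.15295007, -0.63117888,  0.18516507]), 'tool_rot': array([ 1.03318775,  1.31385255, -1.03158032]), 'ft_force': array([ 0.19570264, -0.03641797,  0.35587792]), 'torque': array([-0.02984722,  0.0322523 ,  0.00105608]), 'grip_width': 1.0026023585235815}
```

View pics/top0.png

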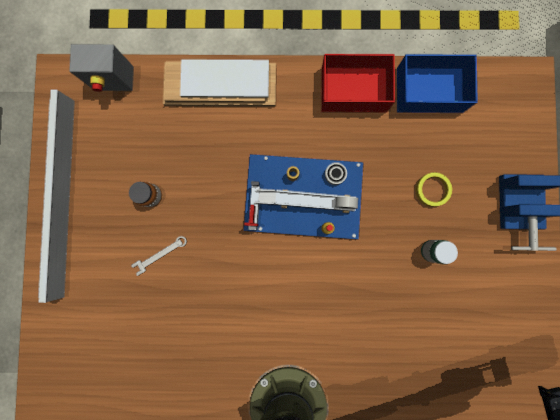

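View pics/side0.png

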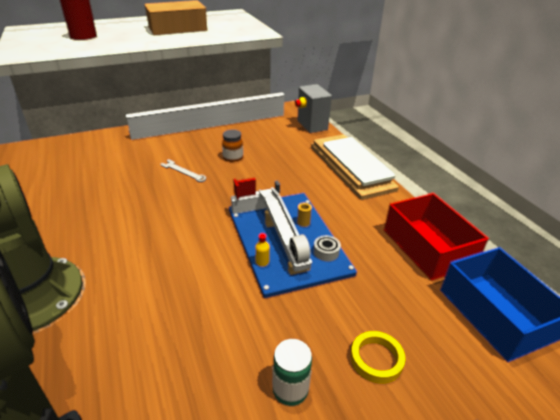

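The top view shows the board centred near (305,197), gate on the left at (253,210), bearing near (345,203), oiler at (328,228), spare at (336,173) and sleeve at (293,172). The side view shows the gate pulled out to the robot's side. Next I fit the fixture pose from the blue corners.

```bash
cat > h.py <<'E'
from bench import *
import cv2, numpy as np
from scipy.optimize import least_squares
from scipy.spatial.transform import Rotation as R
def proj(n,P):
    c=calibration(n);K=np.array([[c['fx'],0,c['cx']],[0,c['fy'],c['cy']],[0,0,1]])
    return cv2.projectPoints(np.float64(P).reshape(-1,3),c['rvec'],c['tvec'],K,None)[0][:,0]
def b2w(p,P):
    P=np.atleast_2d(P).astype(float)/1000
    c,s=np.cos(p[2]),np.sin(p[2])
    return np.c_[p[0]+c*P[:,0]-s*P[:,1],p[1]+s*P[:,0]+c*P[:,1],P[:,2]]
C=[[130,170,18],[130,-170,18],[-100,-170,18],[-100,170,18]]
E
python3 - <<'E'
from h import *
obs={}
for n,roi in(("top",(230,140,140,110)),("side",(220,190,145,110))):
    im=cv2.imread(f"pics/{n}0.png");x,y,w,h=roi
    hsv=cv2.cvtColor(im,cv2.COLOR_BGR2HSV)
    m=np.zeros(im.shape[:2],np.uint8)
    m[y:y+h,x:x+w]=(cv2.inRange(hsv,(100,120,40),(125,255,255)))[y:y+h,x:x+w]
    pts=cv2.findNonZero(m); hull=cv2.convexHull(pts)
    q=cv2.approxPolyN(hull,4,ensure_convex=True).reshape(-1,2).astype(float)
    obs[n]=q; print(n,q.tolist())
def res(p,ns):
    r=[]
    for n in ns:
        pr=proj(n,b2w(p,C)); q=obs[n]
        for a in pr: r+=list(q[np.argmin(((q-a)**2).sum(1))]-a)
    return r
for ns in(["top"],["side"],["top","side"]):
    s=least_squares(res,[.55,-.02,-.07],args=(ns,),loss="soft_l1");print(ns,s.x,np.round(s.fun,1))
p=s.x
print("gatepush open/shut",b2w(p,[[-88,140,92],[-33,140,92],[0,104,102],[0,-118,79]]))
print(R.from_rotvec(get_state()['tool_rot']).as_matrix().round(3))
a=[]
for n,(x0,y0,w,h) in(("top",(215,140,160,115)),("side",(215,165,150,135))):
    im=cv2.imread(f"pics/{n}0.png")
    f=6 if n=='top' else 4
    big=cv2.resize(im[y0:y0+h,x0:x0+w],None,fx=5,fy=5,interpolation=cv2.INTER_CUBIC)
    for P in C+[[-88,140,92],[-33,140,92],[0,104,102],[0,-118,79],[0,80,76],[-33,140,116]]:
        u=(proj(n,b2w(p,P))[0]-(x0,y0)+.5)*5; cv2.drawMarker(big,tuple(int(v) for v in u),(0,255,0),0,14,1)
    cv2.imwrite(f"pics/{n}1.png",big[:600])
E
```

```text
top [[358.0, 239.0], [243.0, 230.0], [250.0, 154.0], [362.0, 162.0]]
side [[264.0, 297.0], [228.0, 208.0], [303.0, 193.0], [357.0, 274.0]]
['top'] [ 0.59537453 -0.03796467 -0.06436911] [ 0.8  0.4 -1.   0.2 -0.1 -0.2  0.2 -0.4]
['side'] [ 0.58965527 -0.04431228 -0.05547508] [-0.4 -0.7 -0.8  0.3  0.4  0.1  1.   0.2]
['top', 'side'] [ 0.59318773 -0.03968312 -0.0614773 ] [ 0.4 -0.5 -1.4 -0.4 -0.8 -0.8 -0.4 -1.3 -1.3  0.3 -0.9  1.7  0.1  2.2
 -0.1  1.6]
gatepush open/shut [[ 0.51395537  0.105459    0.092     ]
 [ 0.56885147  0.10207987  0.092     ]
 [ 0.59957734  0.06412041  0.102     ]
 [ 0.58593797 -0.1574602   0.079     ]]
[[-0.001  0.972  0.236]
 [ 0.002  0.236 -0.972]
 [-1.    -0.    -0.002]]
```

View pics/top1.png

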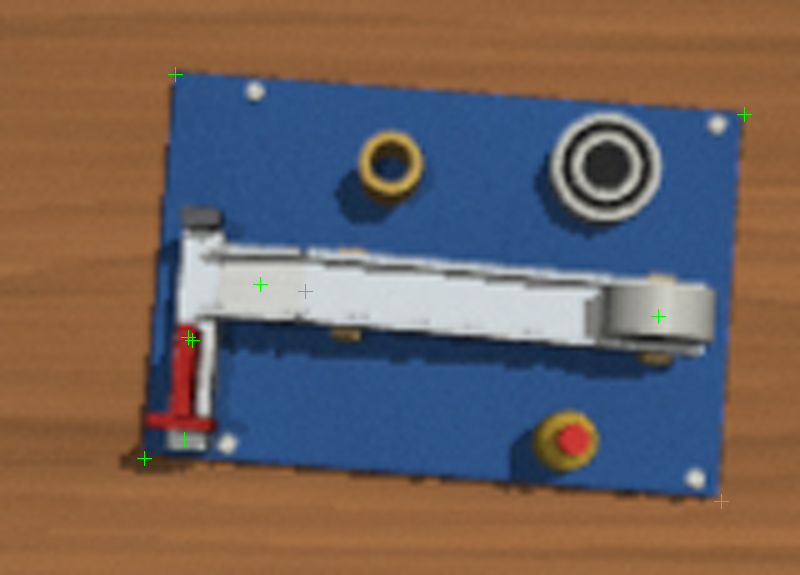

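View pics/side1.png

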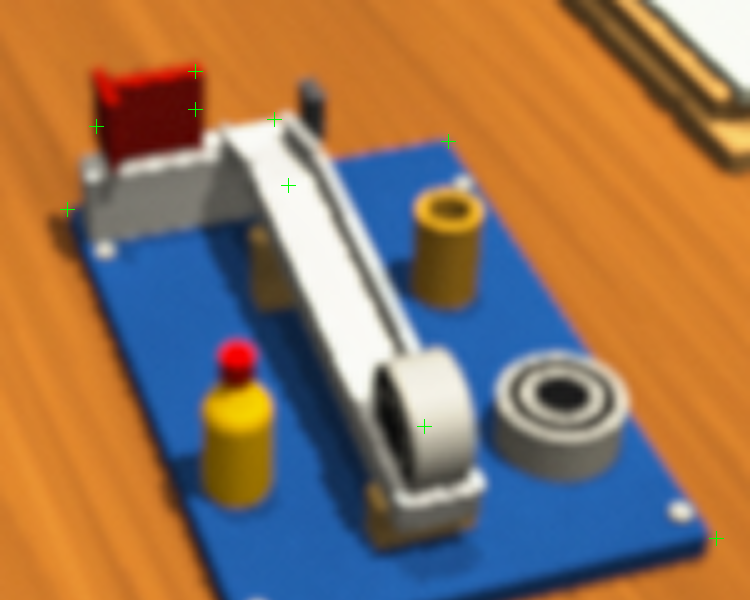

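The overlay puts the gate's push face, gutter and bearing within about 2-3 mm, with the gate fully open. Now to turn the tool so its y is board +x and its z is board -y, shut the fingers, and travel.

>>> {"op": "play_rows", "data": {
  "targets": [
    {"claw":1,"linear":[0,0,0],"rotation":[0.064,0,0]},
    {"claw":1,"linear":[0,0,0],"rotation":[0.064,0,0]},
    {"claw":1,"linear":[0,0,0],"rotation":[0.064,0,0]},
    {"claw":1,"linear":[0,1,-1],"rotation":[0,0,0]},
    {"claw":1,"linear":[0,1,-1],"rotation":[0,0,0]},
    {"claw":1,"linear":[0,1,-1],"rotation":[0,0,0]},
    {"claw":1,"linear":[0,1,-1],"rotation":[0,0,0]},
    {"claw":1,"linear":[0,1,-1],"rotation":[0,0,0]},
    {"claw":1,"linear":[0,1,-1],"rotation":[0,0,0]},
    {"claw":1,"linear":[0,1,-1],"rotation":[0,0,0]}
  ],
  "newtons": 15
}}

```text
time: 0.93
position: [0.3351, -0.4698, 0.1773]
tool_rot: [1.284, 1.174, -1.289]
ft_force: [-0.5, -0.9, 0.1]
grip_width: 0.326
```

```bash
cat >> h.py <<'E'
p=np.array([.594,-.039,-.063])
def where():
    s=get_state(); T=R.from_euler('z',-p[2])
    x=s['position']-np.r_[p[:2],0]
    M=(T*R.from_rotvec(s['tool_rot'])).as_matrix()
    # ideal tool axes: x=-bz, y=+bx, z=-by
    I=np.array([[0,1,0],[0,0,-1],[-1,0,0]],float)
    e=R.from_matrix(M.T@I).as_rotvec()/(np.pi/2)
    print("t",round(s['time'],2),"board mm",(T.apply(x)*1000).round(1),"rot to ideal (frac)",e.round(3),"F board",T.apply(s['ft_force']).round(1),"w",round(s['grip_width'],3))
E
python3 -c "
from h import *
where()"
```

```text
t 0.93 board mm [-231.3 -446.2  177.3] rot to ideal (frac) [-0.025 -0.005  0.008] F board [-0.5 -0.9  0.1] w 0.326
```

>>> {"op": "play_rows", "data": {
  "targets": [
    {"claw":1,"linear":[-0.1,0.7,-1],"rotation":[-0.012,0,0]},
    {"claw":1,"linear":[-0.1,0.7,-1],"rotation":[-0.01,0,0]},
    {"claw":1,"linear":[-0.1,0.7,-1],"rotation":[0,0,0]},
    {"claw":1,"linear":[-0.1,0.7,-1],"rotation":[0,0,0]},
    {"claw":1,"linear":[0,0.5,-1],"rotation":[0,0,0]},
    {"claw":1,"linear":[0,0.5,-1],"rotation":[0,0,0]},
    {"claw":1,"linear":[0,0.3,-1],"rotation":[0,0,0]},
    {"claw":1,"linear":[0,0,-1],"rotation":[0,0,0]},
    {"claw":1,"linear":[0,0,-1],"rotation":[0,0,0]},
    {"claw":1,"linear":[0,0,-1],"rotation":[0,0,0]}
  ]
}}

```text
time: 1.77
position: [0.4632, -0.2095, 0.1839]
tool_rot: [1.254, 1.204, -1.255]
ft_force: [0.1, 0.3, 0.3]
grip_width: 0.005
```

>>> {"op": "play_rows", "data": {
  "targets": [
    {"claw":1,"linear":[0,0,-1],"rotation":[0,0,0]},
    {"claw":1,"linear":[0,0,-1],"rotation":[0,0,0]},
    {"claw":1,"linear":[0,0,-1],"rotation":[0,0,0]},
    {"claw":1,"linear":[0,0,-1],"rotation":[0,0,0]},
    {"claw":1,"linear":[0,0,-1],"rotation":[0,0,0]},
    {"claw":1,"linear":[0,0,-1],"rotation":[0,0,0]},
    {"claw":1,"linear":[0,0,-1],"rotation":[0,0,0]},
    {"claw":1,"linear":[0,0,-1],"rotation":[0,0,0]},
    {"claw":1,"linear":[0,0,0],"rotation":[0,0,0]}
  ]
}}

```text
time: 2.52
position: [0.4707, 0.0072, 0.1841]
tool_rot: [1.248, 1.213, -1.252]
ft_force: [-0.0, 0.7, 0.5]
grip_width: 0.006
```

```bash
python3 -c "
from h import *
where()"
```

```text
t 2.52 board mm [-126.    38.3  184.1] rot to ideal (frac) [ 0.009 -0.01   0.013] F board [-0.   0.7  0.5] w 0.006
```

>>> {"op": "play_rows", "data": {
  "targets": [
    {"claw":1,"linear":[0,0,-1],"rotation":[0.008,-0.008,0.01]},
    {"claw":1,"linear":[0,0,-1],"rotation":[0,0,0]},
    {"claw":1,"linear":[0,0,-1],"rotation":[0,0,0]},
    {"claw":1,"linear":[0.5,0,-1],"rotation":[0,0,0]},
    {"claw":1,"linear":[1,0,0],"rotation":[0,0,0]},
    {"claw":1,"linear":[1,0,0],"rotation":[0,0,0]},
    {"claw":1,"linear":[1,0,0],"rotation":[0,0,0]},
    {"claw":1,"linear":[0.5,0,0],"rotation":[0,0,0]},
    {"claw":1,"linear":[0,0,0],"rotation":[0,0,0]}
  ]
}}

```text
time: 3.27
position: [0.4756, 0.1123, 0.0804]
tool_rot: [1.252, 1.184, -1.252]
ft_force: [-0.5, 0.5, -0.2]
grip_width: 0.008
```

```bash
python3 -c "
from h import *
where()"
```

```text
t 3.27 board mm [-127.7  143.5   80.4] rot to ideal (frac) [ 0.003 -0.001  0.001] F board [-0.5  0.5 -0.2] w 0.008
```

>>> {"op": "play_rows", "data": {
  "targets": [
    {"claw":1,"linear":[0,0.5,0.12],"rotation":[0,0,0]},
    {"claw":1,"linear":[0,0.5,0],"rotation":[0,0,0]},
    {"claw":1,"linear":[0,0.4,0],"rotation":[0,0,0]},
    {"claw":1,"linear":[0,0.4,0],"rotation":[0,0,0]},
    {"claw":1,"linear":[0,0.4,0],"rotation":[0,0,0]},
    {"claw":1,"linear":[0,0.4,0],"rotation":[0,0,0]},
    {"claw":1,"linear":[0,0.3,0],"rotation":[0,0,0]}
  ]
}}

```text
time: 3.85
position: [0.5508, 0.1025, 0.0814]
tool_rot: [1.25, 1.183, -1.256]
ft_force: [-0.5, 0.2, 0.1]
grip_width: 0.008
```

```bash
python3 -c "
from h import *
where()"
```

```text
t 3.85 board mm [-52.  138.5  81.4] rot to ideal (frac) [0.003 0.001 0.003] F board [-0.5  0.2  0.1] w 0.008
```

>>> {"op": "play_rows", "data": {
  "targets": [
    {"claw":1,"linear":[0,0.15,0],"rotation":[0,0,0]},
    {"claw":1,"linear":[0,0.15,0],"rotation":[0,0,0]},
    {"claw":1,"linear":[0,0.12,0],"rotation":[0,0,0]}
  ]
}}

```text
time: 4.1
position: [0.5639, 0.1017, 0.0818]
tool_rot: [1.252, 1.183, -1.256]
ft_force: [0.7, 0.1, 0.2]
grip_width: 0.004
```

```bash
python3 -c "
from h import *
where()
im=get_image('side'); cv2.imwrite('pics/s2.png',cv2.resize(im[150:300,200:370],None,fx=4,fy=4,interpolation=cv2.INTER_CUBIC))"
```

```text
t 4.1 board mm [-38.9 138.5  81.8] rot to ideal (frac) [0.002 0.    0.002] F board [0.7 0.2 0.2] w 0.004
```

View pics/s2.png

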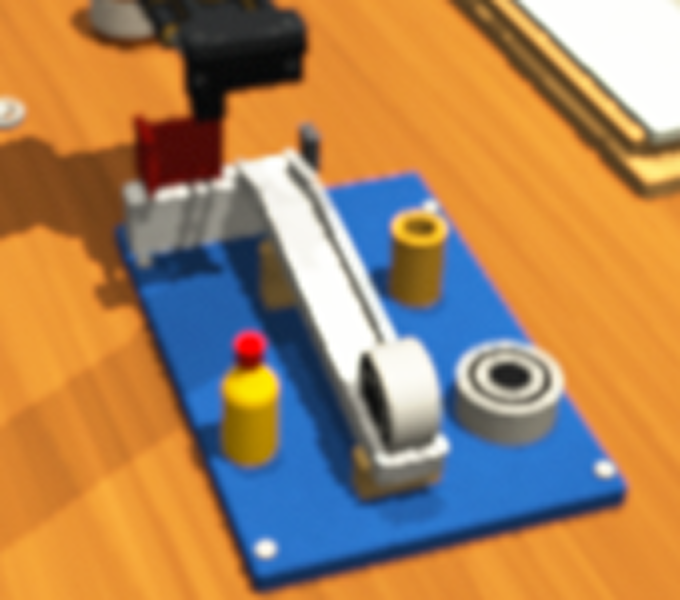

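The picture shows the gate still open (plate at (145,150)) and the fingers apparently behind the red panel near (205,105), so they missed the plate. I'll check from the top camera with the reported TCP projected.

```bash
python3 -c "
from h import *
where(); x=get_state()['position']
im=get_image('top'); b=cv2.resize(im[130:250,210:370],None,fx=5,fy=5,interpolation=cv2.INTER_CUBIC)
s=cv2.resize(get_image('side')[130:230,200:300],None,fx=6,fy=6,interpolation=cv2.INTER_CUBIC)
for dz in (0,.035,.07):
  u=(proj('top',x+[0,0,dz])[0]-(210,130)+.5)*5; cv2.drawMarker(b,tuple(int(v) for v in u),(0,255,0),0,14,1); print('top',u)
  u=(proj('side',x+[0,0,dz])[0]-(200,130)+.5)*6; cv2.drawMarker(s,tuple(int(v) for v in u),(0,255,0),0,14,1); print('side',u)
cv2.imwrite('pics/t3.png',np.hstack([s,b[:600,:]])[:,:1400]); c=cv2.imread('pics/t3.png'); cv2.imwrite('pics/t3.png',cv2.resize(c,(800,int(600*800/1400))))"
```

```text
t 4.15 board mm [-38.4 138.5  81.8] rot to ideal (frac) [ 0.002 -0.     0.002] F board [1.1 0.  0. ] w 0.001
top [219.81650778 399.77581517]
side [316.02588925 362.39308056]
top [213.81841276 395.38220914]
side [314.88575135 297.06739546]
top [207.40274464 390.68273071]
side [313.70211806 229.24958547]
```

View pics/t3.png

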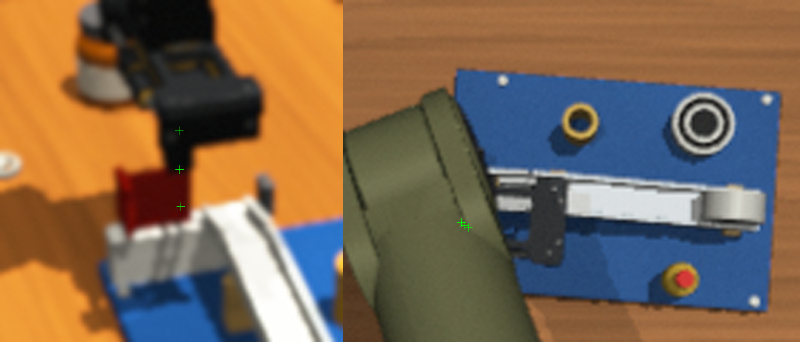

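```bash
python3 -c "
from h import *
for g in (55,50,0):
  P=[[-33-g,y,z] for y in(122,158) for z in(70,116)]+[[-25-g,y,116] for y in(122,158)]
  for n,o,f in(('top',(215,140),5),('side',(215,165),5)): print(g,n,((proj(n,b2w(p,P))-o+.5)*f).round(0).astype(int).tolist())
a=cv2.imread('pics/side0.png')
b=get_image('side')
hsv=lambda i:cv2.inRange(cv2.cvtColor(i,cv2.COLOR_BGR2HSV),(0,170,50),(4,255,255))[160:215,220:300]|cv2.inRange(cv2.cvtColor(i,cv2.COLOR_BGR2HSV),(174,170,50),(180,255,255))[160:215,220:300]
for i in(a,b): print(cv2.boundingRect(cv2.findNonZero(hsv(i))), hsv(i).sum()//255)
c=np.hstack([cv2.resize(i[150:230,220:300],None,fx=5,fy=5,interpolation=cv2.INTER_CUBIC) for i in(a,b)]);cv2.imwrite('pics/cmp.png',c)
where();print(get_state()['qd'].round(3),get_state()['joint_torque'].round(1))"
```

```text
55 top [[219, 441], [212, 439], [155, 436], [146, 434], [213, 424], [147, 419]]
55 side [[107, 177], [104, 106], [91, 140], [88, 69], [119, 103], [102, 67]]
50 top [[220, 432], [213, 430], [156, 427], [146, 425], [214, 415], [148, 410]]
50 side [[117, 176], [113, 104], [100, 139], [97, 68], [128, 102], [111, 66]]
0 top [[227, 344], [220, 338], [163, 339], [154, 333], [221, 323], [155, 318]]
0 side [[207, 160], [206, 89], [188, 124], [187, 53], [221, 86], [202, 51]]
(14, 19, 21, 18) 300
(15, 20, 20, 17) 272
t 4.3 board mm [-39.7 138.6  81.7] rot to ideal (frac) [0.002 0.    0.002] F board [ 0.3 -0.2 -0.2] w 0.009
[-0.    -0.007 -0.001  0.006 -0.001 -0.001 -0.001] [  0.1 -38.9  -5.7 -28.9   0.   -0.1  -0. ]
```

View pics/cmp.png

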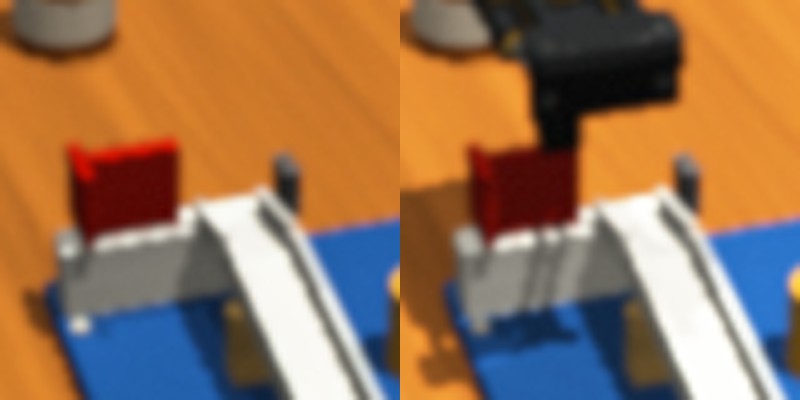

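The gate has not moved and no contact force showed. The fingertips seem to end near the plate's top rather than at the reported height. I'll lift, back out to the open side where the fingertips are in full view, and compare.

>>> {"op": "play_rows", "data": {
  "targets": [
    {"claw":1,"linear":[-1,0,0],"rotation":[0,0,0]},
    {"claw":1,"linear":[-1,0,0],"rotation":[0,0,0]},
    {"claw":1,"linear":[0,-1,0],"rotation":[0,0,0]},
    {"claw":1,"linear":[0,-1,0],"rotation":[0,0,0]},
    {"claw":1,"linear":[0,-1,0],"rotation":[0,0,0]},
    {"claw":1,"linear":[0,-1,0],"rotation":[0,0,0]},
    {"claw":1,"linear":[1,0,0],"rotation":[0,0,0]},
    {"claw":1,"linear":[1,0,0],"rotation":[0,0,0]},
    {"claw":1,"linear":[0,0,0],"rotation":[0,0,0]}
  ]
}}

```text
time: 5.05
position: [0.4568, 0.1081, 0.085]
tool_rot: [1.248, 1.176, -1.253]
ft_force: [-0.7, -0.3, 0.8]
grip_width: 0.004
```

```bash
python3 -c "
from h import *
where(); x=get_state()['position']
o=(180,100)
s=cv2.resize(get_image('side')[100:220,180:320],None,fx=5.5,fy=5,interpolation=cv2.INTER_CUBIC)
s=cv2.resize(get_image('side')[100:220,180:320],None,fx=5,fy=5,interpolation=cv2.INTER_CUBIC)
for dz in (0,.019,.07):
  u=(proj('side',x+[0,0,dz])[0]-o+.5)*5; cv2.drawMarker(s,tuple(int(v) for v in u),(0,255,0),0,14,1); print('side',u)
cv2.imwrite('pics/s4.png',s)"
```

```text
t 5.05 board mm [-146.2  138.2   85. ] rot to ideal (frac) [ 0.004  0.004 -0.001] F board [-0.7 -0.4  0.8] w 0.004
side [166.20065471 480.99430093]
side [163.63578309 451.20475387]
side [156.48121648 368.10847061]
```

View pics/s4.png

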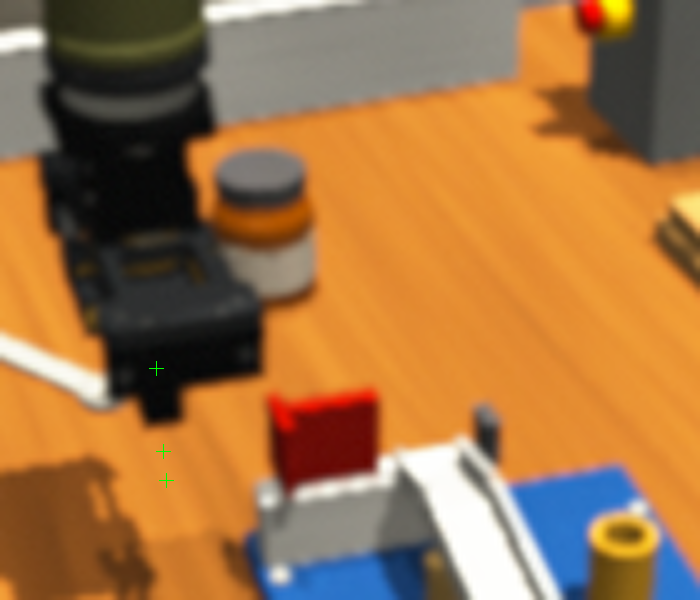

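The fingertips end at (162,422) but the reported TCP projects to (166,481), so the real tip is about 35 mm above the reported TCP (about z = 120, just over the plate's 116 mm top). I'll work with that offset: go 34 mm lower and push again.

>>> {"op": "play_rows", "data": {
  "targets": [
    {"claw":1,"linear":[0.7,0,0],"rotation":[0,0,0]},
    {"claw":1,"linear":[0.7,0,0],"rotation":[0,0,0]},
    {"claw":1,"linear":[0,0.8,0],"rotation":[0,0,0]},
    {"claw":1,"linear":[0,0.6,0],"rotation":[0,0,0]},
    {"claw":1,"linear":[0,0.4,0],"rotation":[0,0,0]},
    {"claw":1,"linear":[0,0.3,0],"rotation":[0,0,0]},
    {"claw":1,"linear":[0,0.3,0],"rotation":[0,0,0]},
    {"claw":1,"linear":[0,0.3,0],"rotation":[0,0,0]},
    {"claw":1,"linear":[0,0.3,0],"rotation":[0,0,0]}
  ]
}}

```text
time: 5.9
position: [0.5408, 0.1052, 0.0606]
tool_rot: [1.253, 1.173, -1.249]
ft_force: [-2.9, 0.5, -2.3]
grip_width: 0.006
```

```bash
python3 -c "
from h import *
where()"
```

```text
t 5.9 board mm [-62.2 140.5  60.6] rot to ideal (frac) [ 0.003  0.002 -0.005] F board [-3.   0.3 -2.3] w 0.006
```

>>> {"op": "play_rows", "data": {
  "targets": [
    {"claw":1,"linear":[0.05,0.3,0],"rotation":[0,0,0]},
    {"claw":1,"linear":[0,0.3,0],"rotation":[0,0,0]},
    {"claw":1,"linear":[0,0.2,0],"rotation":[0,0,0]},
    {"claw":1,"linear":[0,0.15,0],"rotation":[0,0,0]}
  ]
}}

```text
time: 6.23
position: [0.5585, 0.104, 0.0599]
tool_rot: [1.242, 1.184, -1.264]
ft_force: [-18.0, -1.1, 14.1]
grip_width: 0.003
```

```bash
python3 -c "
from h import *
where()"
```

```text
t 6.23 board mm [-44.4 140.5  59.9] rot to ideal (frac) [0.003 0.005 0.007] F board [-17.8  -2.3  14.1] w 0.003
```

>>> {"op": "play_rows", "data": {
  "targets": [
    {"claw":1,"linear":[0,0.2,0],"rotation":[0,0,0]},
    {"claw":1,"linear":[0,0.2,0],"rotation":[0,0,0]}
  ]
}}

```text
time: 6.4
position: [0.5574, 0.1037, 0.0601]
tool_rot: [1.224, 1.199, -1.284]
ft_force: [-18.7, -1.3, 13.3]
grip_width: 0.007
```

```bash
python3 -c "
from h import *
where()"
```

```text
t 6.4 board mm [-45.5 140.1  60.1] rot to ideal (frac) [0.004 0.009 0.023] F board [-18.5  -2.5  13.3] w 0.007
```

The gate is against its stop (x = -44 against an expected -42.5, 18 N, no further motion). Next I back off, lift, and travel behind the bearing.

>>> {"op": "play_rows", "data": {
  "targets": [
    {"claw":1,"linear":[0,-0.5,0],"rotation":[0,0,0]},
    {"claw":1,"linear":[0,-0.8,0],"rotation":[0.004,0.008,0.02]},
    {"claw":1,"linear":[-1,0,0],"rotation":[0,0,0]},
    {"claw":1,"linear":[-1,0,0],"rotation":[0,0,0]},
    {"claw":1,"linear":[-1,0,0],"rotation":[0,0,0]},
    {"claw":1,"linear":[-0.5,0.5,1],"rotation":[0,0,0]},
    {"claw":1,"linear":[0,0.5,1],"rotation":[0,0,0]},
    {"claw":1,"linear":[0,0.5,1],"rotation":[0,0,0]},
    {"claw":1,"linear":[0,0.5,1],"rotation":[0,0,0]},
    {"claw":1,"linear":[0,0.5,1],"rotation":[0,0,0]}
  ]
}}

```text
time: 7.23
position: [0.5879, -0.0195, 0.1574]
tool_rot: [1.245, 1.173, -1.232]
ft_force: [0.9, -0.2, -0.6]
grip_width: 0.007
```

>>> {"op": "play_rows", "data": {
  "targets": [
    {"claw":1,"linear":[0,0.5,1],"rotation":[0,0,0]},
    {"claw":1,"linear":[0,0,1],"rotation":[0,0,0]},
    {"claw":1,"linear":[0,0,1],"rotation":[0,0,0]},
    {"claw":1,"linear":[0,0,1],"rotation":[0,0,0]},
    {"claw":1,"linear":[0,0,1],"rotation":[0,0,0]},
    {"claw":1,"linear":[0,0,1],"rotation":[0,0,0]},
    {"claw":1,"linear":[0,0,1],"rotation":[0,0,0]}
  ]
}}

```text
time: 7.82
position: [0.6075, -0.2095, 0.1661]
tool_rot: [1.253, 1.147, -1.216]
ft_force: [0.6, -0.5, 0.5]
grip_width: 0.004
```

```bash
python3 -c "
from h import *
where()"
```

```text
t 7.82 board mm [  24.2 -169.3  166.1] rot to ideal (frac) [ 0.012  0.007 -0.028] F board [ 0.7 -0.5  0.5] w 0.004
```

>>> {"op": "play_rows", "data": {
  "targets": [
    {"claw":1,"linear":[0,-0.8,0.8],"rotation":[0.01,0.006,-0.025]},
    {"claw":1,"linear":[0,-0.1,0.2],"rotation":[0,0,0]},
    {"claw":1,"linear":[1,0,0],"rotation":[0,0,0]},
    {"claw":1,"linear":[1,0,0],"rotation":[0,0,0]},
    {"claw":1,"linear":[1,0,0],"rotation":[0,0,0]},
    {"claw":1,"linear":[1,0,0],"rotation":[0,0,0]},
    {"claw":1,"linear":[0.6,0,0],"rotation":[0,0,0]},
    {"claw":1,"linear":[0,0,0],"rotation":[0,0,0]}
  ]
}}

```text
time: 8.48
position: [0.5971, -0.254, 0.0545]
tool_rot: [1.265, 1.135, -1.248]
ft_force: [-0.8, -0.0, -0.2]
grip_width: 0.004
```

```bash
python3 -c "
from h import *
where(); x=get_state()['position']
o=(220,150)
s=cv2.resize(get_image('side')[150:300,220:370],None,fx=4,fy=4,interpolation=cv2.INTER_CUBIC)
for P in (x,x+[0,0,.035],b2w(p,[-33,140,92])[0]):
  u=(proj('side',P)[0]-o+.5)*4; cv2.drawMarker(s,tuple(int(v) for v in u),(0,255,0),0,14,1); print('side',u)
cv2.imwrite('pics/s5.png',s)"
```

```text
t 8.48 board mm [  16.6 -214.4   54.5] rot to ideal (frac) [-0.008  0.011 -0.021] F board [-0.8 -0.1 -0.2] w 0.004
side [410.85153132 544.60314599]
side [416.53982128 498.45020342]
side [137.60652222 146.56815424]
```

View pics/s5.png

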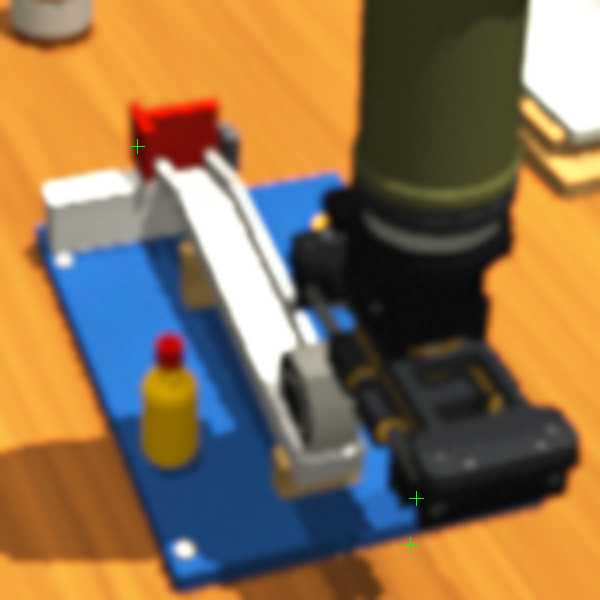

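The gate is shut (red panel across the gutter end at (180,140)). The gripper is behind the bearing, but its tip is hidden behind its own body near (415,510). Checking the body's projection for the height offset.

```bash
python3 -c "
from h import *
o=(220,150)
for d in(0,35):
  P=[[16.6+a,-214-b,54.5+d+70] for a in(-37,37) for b in(-95,95)]+[[16.6+a,-214-15,54.5+d] for a in(-9.5,9.5)]
  print(d,((proj('side',b2w(p,P))-o+.5)*4).round(0).tolist())
c=calibration('side');Rm=cv2.Rodrigues(c['rvec'])[0];print('cam',-Rm.T@c['tvec'])
c=calibration('top');Rm=cv2.Rodrigues(c['rvec'])[0];print('cam',-Rm.T@c['tvec'])
b=get_image('top'); o=(250,130)
b=cv2.resize(b[130:280,250:430],None,fx=4,fy=4,interpolation=cv2.INTER_CUBIC)
for d in(0,35,105):
  u=(proj('top',b2w(p,[16.6,-214,54.5+d]))[0]-o+.5)*4; print(u); cv2.drawMarker(b,tuple(int(v) for v in u),(0,255,0),0,14,1)
cv2.imwrite('pics/t6.png',b)
"
```

```text
0 [[290.0, 347.0], [432.0, 604.0], [414.0, 322.0], [575.0, 568.0], [405.0, 568.0], [438.0, 560.0]]
35 [[293.0, 297.0], [439.0, 552.0], [420.0, 272.0], [586.0, 517.0], [411.0, 522.0], [445.0, 514.0]]
cam [ 0.25891768 -0.79059963  0.72975409]
cam [0.49277529 0.00122682 1.15057962]
[517.05866212 282.13808148]
[528.84936319 277.46282475]
[554.92088602 267.12492695]
```

View pics/t6.png

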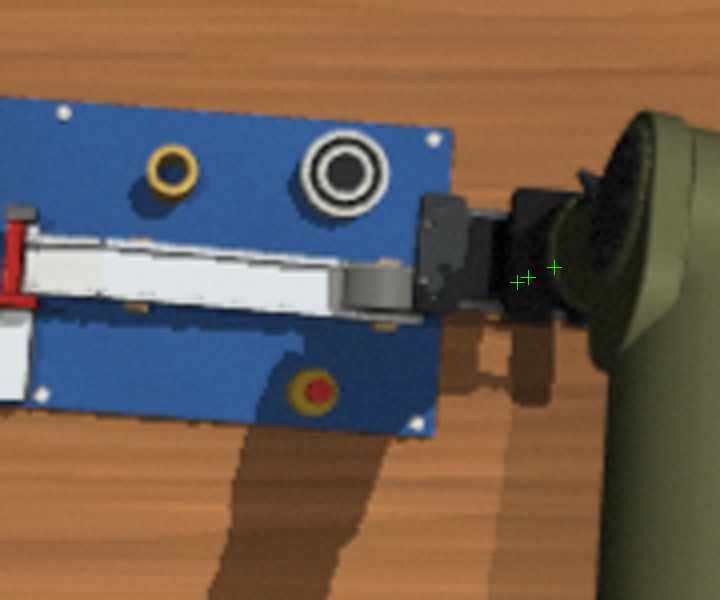

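>>> {"op": "play_rows", "data": {
  "targets": [
    {"claw":1,"linear":[0,-0.6,0],"rotation":[-0.008,0.01,-0.02]},
    {"claw":1,"linear":[0.5,0,0],"rotation":[0,0,0]},
    {"claw":1,"linear":[0.5,0,0],"rotation":[0,0,0]},
    {"claw":1,"linear":[0,0,-0.3],"rotation":[0,0,0]},
    {"claw":1,"linear":[0,0,-0.3],"rotation":[0,0,0]},
    {"claw":1,"linear":[0,0,0],"rotation":[0,0,0]}
  ]
}}

```text
time: 9.08
position: [0.5928, -0.2378, 0.0373]
tool_rot: [1.258, 1.159, -1.243]
ft_force: [0.0, 1.0, -0.7]
grip_width: 0.007
```

```bash
python3 -c "
from h import *
where()"
```

```text
t 9.08 board mm [  11.3 -198.5   37.3] rot to ideal (frac) [ 0.001  0.005 -0.013] F board [-0.1  1.  -0.7] w 0.007
```

>>> {"op": "play_rows", "data": {
  "targets": [
    {"claw":1,"linear":[0.3,-0.4,0],"rotation":[0,0.005,-0.013]},
    {"claw":1,"linear":[0.15,-0.2,-0.3],"rotation":[0,0,0]},
    {"claw":1,"linear":[0,0,0],"rotation":[0,0,0]}
  ]
}}

```text
time: 9.33
position: [0.5786, -0.2269, 0.0258]
tool_rot: [1.253, 1.181, -1.252]
ft_force: [-0.5, 0.0, -1.1]
grip_width: 0.003
```

```bash
python3 -c "
from h import *
where()"
```

```text
t 9.33 board mm [  -3.5 -188.5   25.8] rot to ideal (frac) [ 0.003 -0.001 -0.   ] F board [-0.5 -0.  -1.1] w 0.003
```

>>> {"op": "play_rows", "data": {
  "targets": [
    {"claw":1,"linear":[0,0.12,-0.3],"rotation":[0,0,0]},
    {"claw":1,"linear":[0,0,-0.3],"rotation":[0,0,0]},
    {"claw":1,"linear":[0,0,-0.25],"rotation":[0,0,0]},
    {"claw":1,"linear":[0,0,-0.25],"rotation":[0,0,0]}
  ]
}}

```text
time: 9.67
position: [0.5829, -0.1988, 0.0256]
tool_rot: [1.254, 1.18, -1.254]
ft_force: [0.0, 0.2, 0.4]
grip_width: 0.006
```

```bash
python3 -c "
from h import *
where()"
```

```text
t 9.67 board mm [  -1.  -160.2   25.6] rot to ideal (frac) [ 0.001 -0.     0.   ] F board [0.  0.2 0.4] w 0.006
```

>>> {"op": "play_rows", "data": {
  "targets": [
    {"claw":1,"linear":[0,0,-0.2],"rotation":[0,0,0]},
    {"claw":1,"linear":[-0.03,0,-0.2],"rotation":[0,0,0]},
    {"claw":1,"linear":[-0.03,0,-0.2],"rotation":[0,0,0]},
    {"claw":1,"linear":[-0.03,0,-0.2],"rotation":[0,0,0]},
    {"claw":1,"linear":[-0.04,0,-0.25],"rotation":[0,0,0]},
    {"claw":1,"linear":[-0.04,0,-0.25],"rotation":[0,0,0]},
    {"claw":1,"linear":[-0.04,0,-0.25],"rotation":[0,0,0]},
    {"claw":1,"linear":[-0.04,0,-0.25],"rotation":[0,0,0]}
  ]
}}

```text
time: 10.33
position: [0.5872, -0.1532, 0.0343]
tool_rot: [1.253, 1.172, -1.256]
ft_force: [0.4, -2.3, 0.8]
grip_width: 0.002
```

```bash
python3 -c "
from h import *
where()
a=get_image('top')[130:250,230:390]; s=get_image('side')[150:300,220:400]
a=cv2.resize(a,None,fx=2.5,fy=2.5,interpolation=cv2.INTER_CUBIC);s=cv2.resize(s,None,fx=2.2,fy=2.2,interpolation=cv2.INTER_CUBIC)
c=np.zeros((330,800,3),np.uint8);c[:300,:400]=a;c[:330,400:796]=s;cv2.imwrite('pics/c7.png',c)"
```

```text
t 10.33 board mm [   0.4 -114.4   34.3] rot to ideal (frac) [-0.     0.004 -0.002] F board [ 0.5 -2.3  0.8] w 0.002
```

View pics/c7.png

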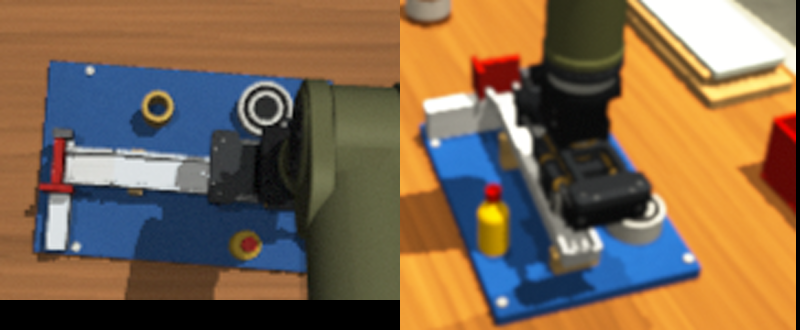

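The bearing has left the low stop and moves ahead of the fingers (top view: bearing at (190,175)), and the gate is still shut. I keep pushing up the slope.

>>> {"op": "play_rows", "data": {
  "targets": [
    {"claw":1,"linear":[-0.035,0,-0.25],"rotation":[0,0,0]},
    {"claw":1,"linear":[-0.035,0,-0.25],"rotation":[0,0,0]},
    {"claw":1,"linear":[-0.035,0,-0.25],"rotation":[0,0,0]},
    {"claw":1,"linear":[-0.035,0,-0.25],"rotation":[0,0,0]},
    {"claw":1,"linear":[-0.035,0,-0.25],"rotation":[0,0,0]},
    {"claw":1,"linear":[-0.035,0,-0.25],"rotation":[0,0,0]},
    {"claw":1,"linear":[-0.035,0,-0.25],"rotation":[0,0,0]},
    {"claw":1,"linear":[-0.035,0,-0.25],"rotation":[0,0,0]},
    {"claw":1,"linear":[-0.035,0,-0.25],"rotation":[0,0,0]},
    {"claw":1,"linear":[-0.035,0,-0.25],"rotation":[0,0,0]}
  ]
}}

```text
time: 11.27
position: [0.5909, -0.0851, 0.0432]
tool_rot: [1.252, 1.172, -1.257]
ft_force: [0.5, -1.6, 2.1]
grip_width: 0.007
```

```bash
python3 -c "
from h import *
where()"
```

```text
t 11.27 board mm [ -0.2 -46.2  43.2] rot to ideal (frac) [ 0.     0.004 -0.002] F board [ 0.6 -1.6  2.1] w 0.007
```

>>> {"op": "play_rows", "data": {
  "targets": [
    {"claw":1,"linear":[-0.035,0,-0.25],"rotation":[0,0,0]},
    {"claw":1,"linear":[-0.035,0,-0.25],"rotation":[0,0,0]},
    {"claw":1,"linear":[-0.035,0,-0.25],"rotation":[0,0,0]},
    {"claw":1,"linear":[-0.035,0,-0.25],"rotation":[0,0,0]},
    {"claw":1,"linear":[-0.035,0,-0.25],"rotation":[0,0,0]},
    {"claw":1,"linear":[-0.035,0,-0.25],"rotation":[0,0,0]},
    {"claw":1,"linear":[-0.035,0,-0.22],"rotation":[0,0,0]},
    {"claw":1,"linear":[-0.035,0,-0.2],"rotation":[0,0,0]},
    {"claw":1,"linear":[-0.03,0,-0.2],"rotation":[0,0,0]}
  ]
}}

```text
time: 12.02
position: [0.5942, -0.0255, 0.0514]
tool_rot: [1.251, 1.173, -1.256]
ft_force: [-1.0, -1.5, 1.8]
grip_width: 0.006
```

```bash
cat >> h.py <<'E'
def ball():
    im=get_image('top')
    for y in range(-20,131,10): 
        u=proj('top',b2w(p,[0,y,125]))[0]; v=im[int(round(u[1])),int(round(u[0]))]; print(y,v,end=' ')
    print()
E
python3 -c "
from h import *
where();ball()"
```

```text
t 12.02 board mm [-0.6 13.5 51.4] rot to ideal (frac) [ 0.001  0.004 -0.001] F board [-0.9 -1.5  1.8] w 0.006
-20 [ 68 100  98] -10 [66 96 94] 0 [63 94 93] 10 [61 90 88] 20 [56 83 82] 30 [50 75 73] 40 [ 79 113 112] 50 [ 77 112 111] 60 [31 45 44] 70 [30 28 29] 80 [34 33 31] 90 [60 60 59] 100 [61 60 58] 110 [62 59 57] 120 [124 126 126] 130 [58 59 68]
```

>>> {"op": "play_rows", "data": {
  "targets": [
    {"claw":1,"linear":[-0.025,0,-0.17],"rotation":[0,0,0]},
    {"claw":1,"linear":[-0.025,0,-0.17],"rotation":[0,0,0]},
    {"claw":1,"linear":[-0.025,0,-0.17],"rotation":[0,0,0]},
    {"claw":1,"linear":[-0.025,0,-0.17],"rotation":[0,0,0]},
    {"claw":1,"linear":[-0.01,0,-0.15],"rotation":[0,0,0]},
    {"claw":1,"linear":[0,0,-0.15],"rotation":[0,0,0]},
    {"claw":1,"linear":[0,0,-0.15],"rotation":[0,0,0]},
    {"claw":1,"linear":[0,0,-0.15],"rotation":[0,0,0]}
  ]
}}

```text
time: 12.73
position: [0.5961, 0.0117, 0.0541]
tool_rot: [1.252, 1.176, -1.255]
ft_force: [-0.8, -0.7, -0.1]
grip_width: 0.007
```

```bash
python3 -c "
from h import *
where()"
```

```text
t 12.73 board mm [-1.1 50.7 54.1] rot to ideal (frac) [ 0.001  0.002 -0.001] F board [-0.8 -0.7 -0.1] w 0.007
```

>>> {"op": "play_rows", "data": {
  "targets": [
    {"claw":1,"linear":[0,0,-0.1],"rotation":[0,0,0]},
    {"claw":1,"linear":[0,0,0],"rotation":[0,0,0]},
    {"claw":1,"linear":[0,0,0],"rotation":[0,0,0]},
    {"claw":1,"linear":[0,0,0],"rotation":[0,0,0]},
    {"claw":1,"linear":[0,0,0.1],"rotation":[0,0,0]},
    {"claw":1,"linear":[0,0,0.15],"rotation":[0,0,0]},
    {"claw":1,"linear":[0,0,0.2],"rotation":[0,0,0]},
    {"claw":1,"linear":[0,0,0.3],"rotation":[0,0,0]}
  ]
}}

```text
time: 13.4
position: [0.5945, -0.0007, 0.0536]
tool_rot: [1.25, 1.181, -1.251]
ft_force: [0.5, 0.6, -1.4]
grip_width: 0.008
```

>>> {"op": "play_rows", "data": {
  "targets": [
    {"claw":1,"linear":[0,0,0.4],"rotation":[0,0,0]},
    {"claw":1,"linear":[-0.5,0,0.3],"rotation":[0,0,0]},
    {"claw":1,"linear":[-1,0,0],"rotation":[0,0,0]},
    {"claw":1,"linear":[-1,0,0],"rotation":[0,0,0]},
    {"claw":1,"linear":[-1,0,0],"rotation":[0,0,0]},
    {"claw":1,"linear":[0,0,1],"rotation":[0,0,0]},
    {"claw":1,"linear":[0,0,1],"rotation":[0,0,0]},
    {"claw":1,"linear":[0,0,1],"rotation":[0,0,0]},
    {"claw":1,"linear":[0,0,1],"rotation":[0,0,0]},
    {"claw":1,"linear":[0,0,1],"rotation":[0,0,0]}
  ]
}}

```text
time: 14.23
position: [0.5863, -0.1539, 0.155]
tool_rot: [1.251, 1.176, -1.246]
ft_force: [0.3, 0.7, 0.3]
grip_width: 0.006
```

>>> {"op": "play_rows", "data": {
  "targets": [
    {"claw":1,"linear":[0,0,1],"rotation":[0,0,0]},
    {"claw":1,"linear":[0,0,1],"rotation":[0,0,0]},
    {"claw":1,"linear":[0,0,1],"rotation":[0,0,0]},
    {"claw":1,"linear":[0,0,1],"rotation":[0,0,0]},
    {"claw":1,"linear":[0,0,1],"rotation":[0,0,0]},
    {"claw":1,"linear":[0,0,1],"rotation":[0,0,0]},
    {"claw":1,"linear":[0,0,0.5],"rotation":[0,0,0]},
    {"claw":1,"linear":[0,0,0],"rotation":[0,0,0]}
  ]
}}

```text
time: 14.9
position: [0.5705, -0.342, 0.1655]
tool_rot: [1.26, 1.156, -1.258]
ft_force: [0.4, 0.2, 0.2]
grip_width: 0.005
```

```bash
python3 -c "
from h import *
where()
t=get_image('top'); s=get_image('side')
a=cv2.resize(t[140:240,230:370],None,fx=2.85,fy=2.85,interpolation=cv2.INTER_CUBIC);s=cv2.resize(s[160:300,215:350],None,fx=2.9,fy=2.9,interpolation=cv2.INTER_CUBIC)
for n,i,o,f in(('top',a,(230,140),2.85),('side',s,(215,160),2.9)):
  for P in([0,104,102],[-33,140,92]):
    u=(proj(n,b2w(p,P))[0]-o+.5)*f;cv2.drawMarker(i,tuple(int(v) for v in u),(0,255,0),0,10,1)
c=np.zeros((410,800,3),np.uint8);c[:a.shape[0],:a.shape[1]]=a;c[:s.shape[0],405:405+s.shape[1]]=s[:,:395];cv2.imwrite('pics/c8.png',c)"
```

```text
t 14.9 board mm [  -4.4 -303.9  165.5] rot to ideal (frac) [-0.006  0.007 -0.009] F board [0.4 0.3 0.2] w 0.005
```

View pics/c8.png

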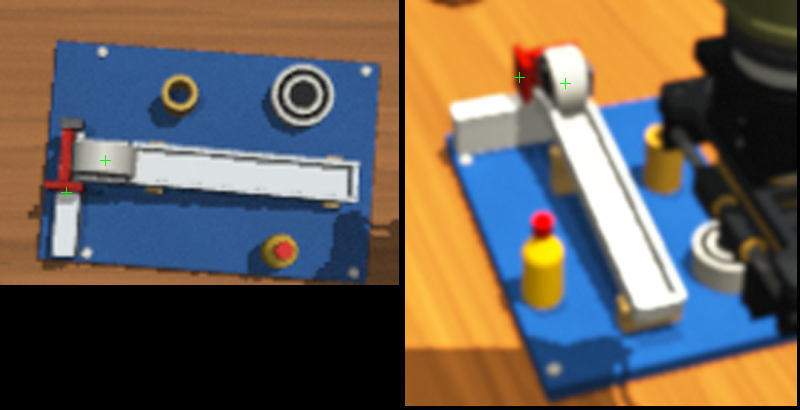

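The bearing sits on the seat marker in both views (top (105,160), side (565,83)) against the shut gate. The spare (302,95), sleeve (179,93) and oiler (281,251) are unmoved, and the arm is clear.

```bash
python3 -c "
from h import *
close_job()"
```

```text
the job is handed in; nothing more can be done
```

The gate is shut and the bearing rests in the dip against it. I handed the job in at about 15 s of the 51 s allowed; the hand-in gave no verdict.

- **Gate:** I pushed it with closed fingers until it stopped moving at about 18 N, with the tool about 2 mm from the expected shut position. The pictures show it closed across the gutter end. It was still shut after the bearing arrived.
- **Bearing:** I pushed it up the slope and over the crest with the fingertips, then withdrew. About 1.5 s later it was on the seat point in both cameras. It was pushed only, never gripped or lifted. The forces read between and at the end of the pushes stayed under about 3 N.
- **Other objects:** The spare bearing, sleeve and oiler are at the same pixels as at the start. I did not re-check the jar, tape, can and wrench, but the arm felt no contact near them.

**Failed check:** my first gate push passed over the plate without touching it. In the side camera the fingertips showed about 35–45 mm above the reported TCP. I worked with that offset from then on but did not find its cause.

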